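Unstack the cell packs and pot into their drip trays

ROBOT

A 6-joint arm with a two-finger parallel gripper is mounted at the origin on the work surface. World frame = base frame: x ahead of the robot, y to its left, z up, the work surface at z = 0. Lengths are in mm, angles in rad, forces in N, time in s.
With the tool pointing down it reaches from about 275 to 725 mm from the base axis. Payload 15.9 kg.
Tool frame: the origin (TCP) lies at the very end of the fingers, on their centre line; the grasp point (between the pads) lies 19 mm behind it; z points along the fingers, y is the direction in which the jaws open and shut (so a half turn about z gives the same grasp; the last joint's range is limited). The gripper opens to 85 mm and grips with 20 to 120 N. Pads are 22 mm wide; open, the fingers measure 114 mm over their backs; the gripper's body (76 mm by 85 mm) begins 54 mm behind the grasp point. The pads swing forward as they close: fully open they stand 13 mm farther back than shut.
Start: joints at [-1.299, 0.213, -0.034, 1.323, 0, 1.571], TCP at [134.227, -481.631, 193.806] pointing down, gripper open.
Joint ranges: [-2.98, 2.98], [-0.74, 1.72], [-1.14, 1.35], [-2.1, 2.04], [-1.57, 1.44], [-3.14, 3.14]. Speed limits (rad/s): [1.89, 1.89, 2.39, 2.57, 3.14, 3.14].

INTERFACE

Orientations are given as a rotation vector (axis times angle).
In Python, from workcell import r gives the robot as it stands.
- The arm moves only by the shell command python3 -m crank 'ROWS' [FORCE]. ROWS is JSON, a list that holds one entry, the list of rows, each a list of 5 numbers: the opening, from -1 (shut) to 1 (fully open), then the shift along the tool's x, y, z scaled (see below), then the turn about the tool's z scaled (see below). In form: [[[hand, x, y, z, yaw], ...]]. A call has exactly 5 rows; each row shifts and turns the pose as measured when the row begins, along the tool's axes as they then stand; what a row does not reach is not made up. The controller multiplies each number of a shift by 0.03 m and each number of a turn by 0.15 rad. A row lasts 1/10 s, in which the tool goes at most 50 mm and 8.59 degrees, less where a joint would pass 70% of its speed; a pose out of reach is approached as far as the arm can. A call with a number of a shift or a turn outside -1 to 1 is refused whole. A call with a gripper value outside its range is refused whole. The fingers move at their own pace and stop on an object; FORCE is the grip in N (left out, the last holds). Time passes only in rows, so rows that do not move let the fingers close, or fill a call up. It gives the time, the measured TCP pose, the force and the opening at its end, in the units of the state.
- r.sense(): the state, without advancing time (a new reading comes with each control period).
- r.get_image(name): name is "side" or "top"; returns the picture (420x560x3 uint8, blue, green, red); there is no depth.
- r.calibration(name): a dict with "camera_matrix" (3x3 intrinsics, pixels), "distortion" ([k1, k2, p1, p2, k3] as OpenCV has them; the pictures are not rectified), "world_to_cam" (4x4, takes a point from world to camera coordinates). Camera axes: x right, y down, z forward; pixel columns grow to the right and rows downward; lengths in mm; the calibration is good to about 2 mm. A picture is of the moment at which its call begins. calibration takes no time and is no camera call.
- r.close_job(): hands the job in, once; it reports no verdict.
The state is a dict: "time": time; "q": joint angles; "qd": joint speeds; "joint_efforts": joint torques, N m; "ee_pos": TCP position; "tcp_rot": TCP orientation; "force": force on the tool from outside, world axes, zero at the start; "torque": the same for the moment, N m; "gripper_width": finger opening in mm.
Only numpy, scipy, OpenCV 4.12 (cv2) and the standard library are available. Lean on these libraries where they do the work, as an engineer would, in place of code of your own. Each camera call takes 0.05 s, during which the arm holds its last target. There are 200 camera calls.

TASK

Take the stack of empty dark grey sowing containers apart from the top down, and set each one upright and flat inside the white drip tray of its own shape: first the round pot in the round saucer, then the three-cell strip in the narrow tray, then the four-cell pack in the square tray, and last the six-cell pack in the wide tray. Leave the glass jar and the upturned clay pot standing where they are.

Things in the scene. Friction and masses are not known exactly. Their poses are not given: they have to be found in the camera images.
- pot_center (a point): Small round dark grey pot, top of the stack, upright, 50 mm tall; its rim is a vertical band 52 mm in diameter and 14 mm high at the very top, below it the body tapers to a base of 42 mm diameter. About 40 g. Origin at its centre, half-way up (25 mm above its underside); z up. Belongs in the saucer.
- three_center (a point): Three-cell strip (one row of 3 cells), second from the top, 96 x 34 mm. About 70 g. Dark grey hard plastic, 45 mm tall, open square cells on top, vertical outer walls. Origin at its centre, half-way up (22.5 mm above its underside); z up, x along its 96 mm length. Belongs in the narrow tray (tray_three).
- four_center (a point): Four-cell pack (2 x 2 cells), third from the top, 64 x 64 mm. About 90 g. Dark grey hard plastic, 45 mm tall, open square cells on top, vertical outer walls. Origin at its centre, half-way up (22.5 mm above its underside); z up, x along one side. Belongs in the square tray (tray_four).
- six_center (a point): Six-cell pack (3 x 2 cells), bottom of the stack, on the table, 96 x 64 mm. About 120 g. Dark grey hard plastic, 45 mm tall, open square cells on top, vertical outer walls. Origin at its centre, half-way up (22.5 mm above its underside); z up, x along its 96 mm length. Belongs in the wide tray (tray_six). The four stand loosely on one another, each a few millimetres off-centre and somewhat turned to the one below; they do not nest or lock.
- saucer: Round saucer, 68 mm outer and 64 mm inner diameter. Fixed; white plastic, floor 3 mm above the table, lip 2 mm thick and 8 mm high above the table. Origin at the centre of its underside (table level); z up.
- tray_three: Narrow drip tray, 118 x 56 mm outside, 114 x 52 mm inside. Fixed; white plastic, floor 3 mm above the table, lip 2 mm thick and 8 mm high above the table. Origin at the centre of its underside (table level); z up, x along its 118 mm length.
- tray_four: Square drip tray, 86 x 86 mm outside, 82 x 82 mm inside. Fixed; white plastic, floor 3 mm above the table, lip 2 mm thick and 8 mm high above the table. Origin at the centre of its underside (table level); z up, x along one side.
- tray_six: Wide drip tray, 118 x 86 mm outside, 114 x 82 mm inside. Fixed; white plastic, floor 3 mm above the table, lip 2 mm thick and 8 mm high above the table. Origin at the centre of its underside (table level); z up, x along its 118 mm length.
- jar_center (a point): Bystander: small glass jar with a steel cap, 44 mm diameter, 55 mm tall, loose. Origin at its centre, half-way up. Not to be moved.
- clay_center (a point): Bystander: small terracotta pot standing upside down, 58 mm diameter at the table, 52 mm tall, loose. Origin at its centre, half-way up. Not to be moved. (An unlisted steel tin, 42 x 42 x 32 mm, also stands among the trays; larger pots and tools lie farther out.)
There are look-alikes about, which are no part of the job. What is shaped like the part that bears six_center but orange is not meant. What is shaped like the part that bears pot_center but pink is not meant.

How it is judged (in metres and radians):
On the way, in this order (a step that is already met when the one before it is completed fails the run):
1. the round pot stands in the saucer (horizontal distance between pot_center and saucer below 0.015 m and z of pot_center in the frame of saucer below 0.032 m and angle between pot_center's own z axis and vertical below 0.08 rad), for 0.2 s.
2. the three-cell strip lies in the narrow tray (horizontal distance between three_center and tray_three below 0.015 m and z of three_center in the frame of tray_three below 0.0295 m and angle between three_center's own z axis and vertical below 0.08 rad), for 0.2 s.
3. the four-cell pack lies in the square tray (horizontal distance between four_center and tray_four below 0.015 m and z of four_center in the frame of tray_four below 0.0295 m and angle between four_center's own z axis and vertical below 0.08 rad), for 0.2 s.
4. the six-cell pack lies in the wide tray (horizontal distance between six_center and tray_six below 0.015 m and z of six_center in the frame of tray_six below 0.0295 m and angle between six_center's own z axis and vertical below 0.08 rad), for 0.2 s.
At the end, for the whole second after the job is handed in: Each container is at rest, upright (within 0.08 rad) on the floor of its own tray (within 4 mm in height), its centre within 15 mm of the tray's centre: pot in the saucer, three-cell strip in the narrow tray, four-cell pack in the square tray, six-cell pack in the wide tray (all of step 1 and all of step 2 and all of step 3 and all of step 4 and linear speed of each of pot, three, four, six below 0.02 m/s); the robot touches nothing.
It fails at once if the glass jar is pushed more than 20 mm or tipped (distance of jar_center from where it was at the start of the episode above 0.02 m or angle between jar_center's own z axis and vertical above 0.5 rad).
It fails at once if the clay pot is pushed more than 20 mm or tipped (distance of clay_center from where it was at the start of the episode above 0.02 m or angle between clay_center's own z axis and vertical above 0.5 rad).
It also fails if it takes over 122 s, if anything falls off the work surface, if the arm or the gripper's body presses on something with over 40 N, if the wrist force passes 120 N, or if a joint passes its speed limit or range.

## Working session

There is one attempt and no reset: what is moved stays moved. The work goes in short steps, Python scripts to look and compute and a shell command to move; the robot and the scene stay as the last step left them, time stands still between calls to the robot, and variables do not carry over. Pictures are saved under pics/ and viewed, about 12 in all and at most 16, crops included, and the job is handed in when it is done.

```bash
ls; mkdir -p pics; python3 - <<'E'
from workcell import r
import cv2
for n in("top","side"):
    cv2.imwrite(f"pics/{n}0.png",r.get_image(n)); print(n,r.calibration(n))
print(r.sense())
E
```

```text
pics
top {'camera_matrix': array([[501.4608068 ,   0.        , 285.83295358],
       [  0.        , 501.4608068 , 208.53096974],
       [  0.        ,   0.        ,   1.        ]]), 'distortion': array([-0.10066205,  0.        ,  0.        ,  0.        ,  0.        ]), 'world_to_cam': array([[-2.06456257e-02, -9.99550902e-01, -2.17198488e-02,
         4.32892320e+01],
       [-9.90334240e-01,  2.34258870e-02, -1.36708894e-01,
         5.26999767e+02],
       [ 1.37156305e-01,  1.86874693e-02, -9.90373125e-01,
         1.37855736e+03],
       [ 0.00000000e+00,  0.00000000e+00,  0.00000000e+00,
         1.00000000e+00]])}
side {'camera_matrix': array([[396.33585274,   0.        , 284.86150618],
       [  0.        , 396.33585274, 210.51744139],
       [  0.        ,   0.        ,   1.        ]]), 'distortion': array([-0.04299127,  0.        ,  0.        ,  0.        ,  0.        ]), 'world_to_cam': array([[ 9.75101487e-01, -2.21167810e-01, -1.61830376e-02,
        -5.09060333e+02],
       [-1.20180392e-01, -4.65708689e-01, -8.76739465e-01,
         1.87439499e+02],
       [ 1.86369966e-01,  8.56854840e-01, -4.80693269e-01,
         8.14060078e+02],
       [ 0.00000000e+00,  0.00000000e+00,  0.00000000e+00,
         1.00000000e+00]])}
{'time': 0.1, 'q': array([-1.29896656e+00,  2.13298935e-01, -3.49469842e-02,  1.32347068e+00,
       -3.58459399e-05,  1.57081868e+00]), 'qd': array([0.00239884, 0.00072169, 0.00068008, 0.00022974, 0.00053143,
       0.0007281 ]), 'joint_efforts': array([-7.68208192e-04, -6.87246251e+01,  4.87809062e+01,  1.21539491e-02,
       -2.06927525e-04, -9.27310793e-06]), 'ee_pos': array([ 134.15253527, -481.34800358,  193.38924524]), 'tcp_rot': array([-3.11172638e+00, -4.25518157e-01,  2.51598851e-04]), 'force': array([0.18494777, 0.29503644, 0.44175372]), 'torque': array([-0.02526853, -0.02746971, -0.05780116]), 'gripper_width': 85.74270437843127}
```

View pics/top0.png

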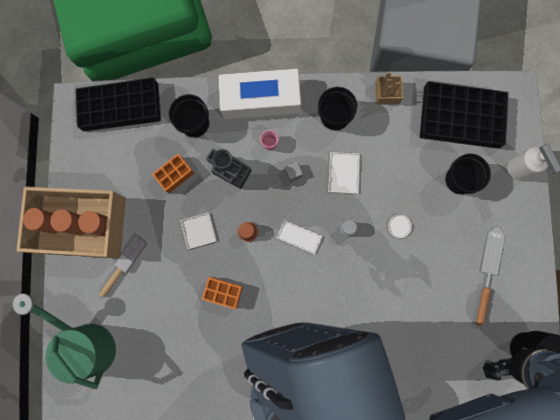

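View pics/side0.png

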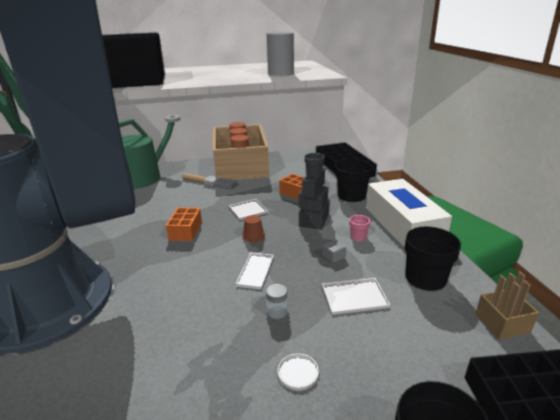

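The stack is in the top view at about (228,167), with four dark levels in the side view at (315,190). Trays in the top view are the wide one at (345,172), square (198,231), narrow (300,237) and saucer (400,226). The jar is at (349,228), the clay pot at (247,231) and the tin at (292,172).

Possible mix-ups are the orange packs at (173,173) and (222,292), the pink pot at (269,140), the large black pots at (189,115) and (337,108), and the black cell trays. I choose the dark grey stack at (228,167).

```bash
cat > h.py <<'E'
import numpy as np, cv2
from workcell import r
C={n:r.calibration(n) for n in("top","side")}
def cast(n,uv,z):
    c=C[n]; p=cv2.undistortPoints(np.float64(uv).reshape(-1,1,2),c["camera_matrix"],c["distortion"]).reshape(-1,2)
    R=c["world_to_cam"][:3,:3]; o=-R.T@c["world_to_cam"][:3,3]
    d=np.c_[p,np.ones(len(p))]@R
    return (o+d*((z-o[2])/d[:,2])[:,None])[:,:2]
def proj(n,P):
    c=C[n];T=c["world_to_cam"]
    return cv2.projectPoints(np.float64(P).reshape(-1,1,3),cv2.Rodrigues(T[:3,:3])[0],T[:3,3],c["camera_matrix"],c["distortion"])[0].reshape(-1,2)
def crop(n,img,cx,cy,w,h,s,name):
    cv2.imwrite("pics/"+name,cv2.resize(img[cy-h//2:cy+h//2,cx-w//2:cx+w//2],None,fx=s,fy=s,interpolation=cv2.INTER_CUBIC))
def blob(n,mask,px,z):
    cs,_=cv2.findContours(mask,cv2.RETR_EXTERNAL,cv2.CHAIN_APPROX_NONE)
    c=max(cs,key=lambda c:cv2.pointPolygonTest(c,px,True))
    w=cast(n,c.astype(float),z); (ctr,s,a)=cv2.minAreaRect(w.astype(np.float32))
    return np.round(ctr,1),np.round(s,1),round(a,1)
E
python3 - <<'E'
from h import *
t=cv2.imread("pics/top0.png"); s=cv2.imread("pics/side0.png")
m=cv2.inRange(t,(150,150,150),(255,255,255))
ms=cv2.inRange(s,(150,150,150),(255,255,255))
for k,p,q in(("six",(345,172),(357,297)),("four",(198,231),(248,209)),("three",(300,237),(255,270)),("saucer",(400,226),(298,373))):
    print(k,blob("top",m,p,6),blob("side",ms,q,6))
a=t[125:205,185:385]; b=s[140:240,280:380]
cv2.imwrite("pics/c1.png",cv2.resize(a,None,fx=4,fy=4,interpolation=cv2.INTER_CUBIC))
cv2.imwrite("pics/c2.png",cv2.resize(b,None,fx=6,fy=6,interpolation=cv2.INTER_CUBIC))
a=cv2.convertScaleAbs(t[135:195,198:263],alpha=1.8)
cv2.imwrite("pics/c1.png",np.hstack([cv2.resize(a,(600,554),interpolation=cv2.INTER_CUBIC)]))
E
```

```text
six (array([ 635.2, -138.3]), array([ 87.6, 119.6]), 85.6) (array([ 637.7, -139.4]), array([ 95. , 121.3]), 85.7)
four (array([474.5, 288. ]), array([87.2, 86.4]), 14.4) (array([475.8, 286.3]), array([88.3, 91. ]), 13.9)
three (array([450.1,  -3. ]), array([119.7,  58.2]), 65.7) (array([451. ,  -5.7]), array([124.8,  60.4]), 66.1)
saucer (array([ 474.5, -293.9]), array([66.5, 66.2]), 43.0) (array([ 476.8, -294.5]), array([69.8, 68.1]), 76.3)
```

View pics/c1.png

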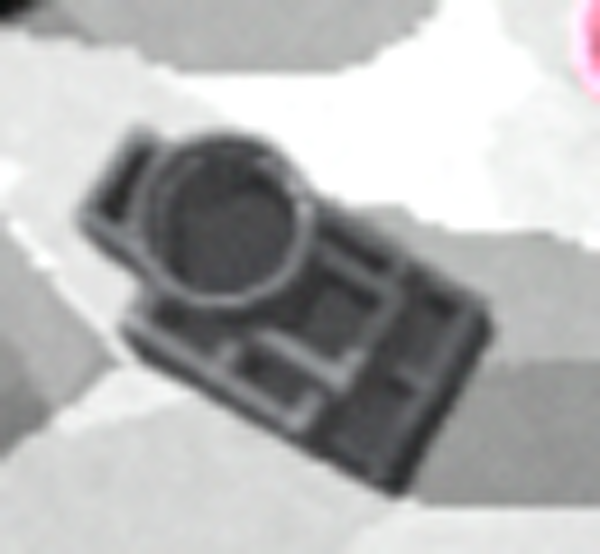

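View pics/c2.png

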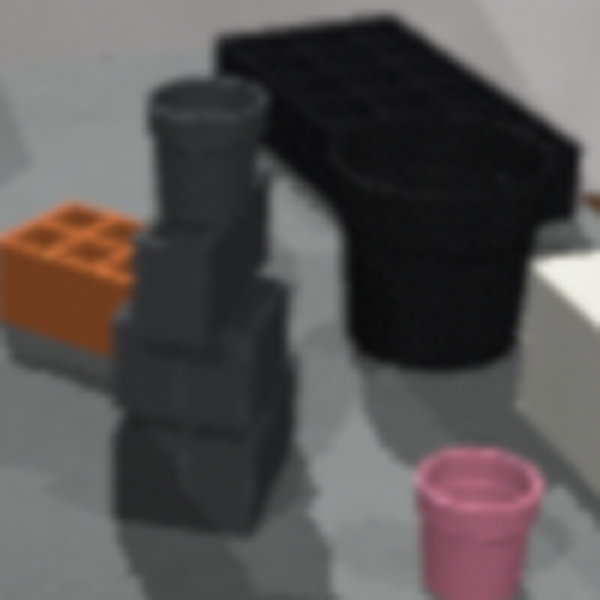

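The crop shows the dark stack: pot rim centre near top px (222.4,158.6) and side px (314.8,157.2). The strip's long axis runs down-right about 30° in the image. Tray sizes match what was given.

```bash
python3 - <<'E'
from h import *
f=lambda x,y:(198+x/9.23-.5,135+y/9.23-.5)
print("pot",cast("top",[f(225,218)],185),cast("side",[(280+209/6-.5,140+103/6-.5)],185))
print("rim width",cast("top",[f(137,218),f(313,218)],185))
print("three",cast("top",[f(145,125),f(80,215),f(410,290),f(345,385)],135))
print("four",cast("top",[f(130,330),f(310,425)],90))
print("six",cast("top",[f(490,320),f(400,490),f(125,345)],45))
for n,p,q,z in(("jar",(349,228),(277,293),40),("clay",(247,231),(254,226),45),("tin",(292,172),(332,253),30)):
    print(n,cast("top",[p],z),cast("side",[q],z))
s=r.sense(); R=cv2.Rodrigues(s["tcp_rot"])[0]; print(R)
E
```

```text
pot [[642.10854961 190.67847903]] [[642.31372698 180.30865056]]
rim width [[642.81985942 215.39211926]
 [641.4087989  166.02298184]]
three [[682.87566225 221.50934608]
 [656.53136828 240.46480857]
 [631.57395827 144.39177115]
 [604.10399996 163.37921868]]
four [[631.94237382 233.3649952 ]
 [601.58110111 179.36968458]]
six [[642.02011722 129.34585351]
 [589.50850173 157.55571444]
 [637.20376852 242.5289563 ]]
jar [[ 468.21466386 -144.03262956]] [[ 475.79196597 -138.16203567]]
clay [[465.85655236 141.30127587]] [[470.59431062 114.25871978]]
tin [[633.97522966  11.88400799]] [[627.00126029 -22.52634093]]
[[ 9.63287219e-01  2.68472820e-01 -2.81616883e-04]
 [ 2.68472965e-01 -9.63286820e-01  8.76853511e-04]
 [-3.58664969e-05 -9.20268299e-04 -9.99999576e-01]]
```

```bash
python3 -m crank '[[[1,0,0,-0.4,0.91],[1,0,0,-0.4,0.91],[1,0,0,-0.4,0],[1,0,0,-0.4,0],[1,0,0,0,0]]]'; python3 -m crank '[[[1,0.6,-1,0,0],[1,0.6,-1,0,0],[1,0.6,-1,0,0],[1,0.6,-1,0,0],[1,0.6,-1,0,0]]]'
```

```text
time: 0.6
ee_pos: [133.8, -480.0, 241.1]
tcp_rot: [-3.136, 0.02, 0.002]
force: [-0.6, -0.4, -0.0]
gripper_width: 85.2
time: 1.1
ee_pos: [225.9, -328.0, 237.0]
tcp_rot: [-3.132, 0.028, 0.006]
force: [0.8, -0.9, 0.2]
gripper_width: 85.6
```

```bash
for i in 1 2 3; do python3 -m crank '[[[1,0.7,-0.86,-0.05,0],[1,0.7,-0.86,0,0],[1,0.7,-0.86,0,0],[1,0.7,-0.86,0,0],[1,0.7,-0.86,0,0]]]' | sed -n 2,3p; done; python3 -m crank '[[[1,0.7,-0.86,0,0],[1,0.6,-0.86,0,0],[1,0.5,-0.5,0,0],[1,0,0,0,0],[1,0,0,0,0]]]'
```

```text
ee_pos: [334.9, -193.7, 235.9]
tcp_rot: [-3.13, 0.028, 0.009]
ee_pos: [444.4, -59.5, 234.5]
tcp_rot: [-3.13, 0.025, 0.014]
ee_pos: [552.9, 40.8, 232.7]
tcp_rot: [-3.097, -0.072, 0.023]
time: 3.1
ee_pos: [607.0, 85.8, 229.1]
tcp_rot: [-3.068, -0.154, 0.038]
force: [-0.0, 0.1, 0.4]
gripper_width: 85.7
```

```bash
cat >> h.py <<'E'
def st(tx=None,ty=None,A=None):
    "tilt, angle of tool y, and rows (shift in tool axes in units, yaw in units) to a target"
    s=r.sense(); R=cv2.Rodrigues(s["tcp_rot"])[0]; p=s["ee_pos"]
    a=np.degrees(np.arctan2(R[1,1],R[0,1]))
    print("t",round(s["time"],1),"p",np.round(p,1),"tilt",np.round(np.degrees(R[:2,2]),2),"A",round(a,1),"w",round(s["gripper_width"],1),"F",np.round(s["force"],1))
    if A is not None:
        d=(a-A+90)%180-90; print("yaw units",round(np.radians(d)/.15,2), "deg",round(d,1))
    if tx is not None:
        d=np.array([tx-p[0],ty-p[1]])/30; print("tool x,y units",np.round(R[:2,:2].T@d,2))
E
python3 - <<'E'
from h import *
print(np.round(r.sense()["q"],3)); st(643,190,-34)
E
```

```text
[0.1   0.487 0.44  1.545 0.071 3.14 ]
t 3.1 p [607.   85.8 229.1] tilt [-1.61  3.9 ] A -84.3 w 85.7 F [-0.   0.1  0.4]
yaw units -5.85 deg -50.3
tool x,y units [ 1.55 -3.33]
```

Joint 6 ran into its +π limit and tilted the tool by 4°. Rows can't command tilt directly. Pushing lightly against the opposite wrist limit should swing it back, since the situation mirrors this one. I'll turn the wrist first.

```bash
for i in 1 2 3 4 5 6 7 8; do python3 -m crank '[[[1,0,0,0,-1],[1,0,0,0,-1],[1,0,0,0,-1],[1,0,0,0,-1],[1,0,0,0,-1]]]' >/dev/null; done; python3 - <<'E'
from h import *
print(np.round(r.sense()["q"],3)); st(643,190,-34)
E
```

```text
[ 0.068  0.417  0.329  1.511  0.062 -2.897]
t 7.1 p [577.5  61.4 227.2] tilt [-1.87  3.4 ] A -100.2 w 85.7 F [-0.3  0.5  0.4]
yaw units -7.7 deg -66.2
tool x,y units [ 1.4 -4.6]
```

```bash
for i in 1 2; do python3 -m crank '[[[1,0,0,0,-1],[1,0,0,0,-1],[1,0,0,0,-1],[1,0,0,0,-0.5],[1,0,0,0,0]]]' >/dev/null;  python3 - <<'E'
from h import *
print(np.round(r.sense()["q"],3)); st()
E
done
```

```text
[ 2.240e-01  3.960e-01  2.980e-01  1.490e+00  1.000e-03 -3.141e+00]
t 7.6 p [561.7 128.2 226.6] tilt [-1.02 -0.16] A -77.2 w 84.9 F [-0.4 -0.3  0.5]
[ 0.523  0.39   0.282  1.506 -0.111 -3.141]
t 8.1 p [506.1 246.5 226.5] tilt [ 1.04 -6.7 ] A -59.8 w 85.4 F [ 0.3 -0.5  0.1]
```

```bash
for i in 1 2 3 4 5 6 7 8; do python3 -m crank '[[[1,0,0,0,1],[1,0,0,0,1],[1,0,0,0,1],[1,0,0,0,1],[1,0,0,0,1]]]' >/dev/null; done; python3 - <<'E'
from h import *
print(np.round(r.sense()["q"],3)); st()
E
python3 -m crank '[[[1,0,0,0,1],[1,0,0,0,1],[1,0,0,0,0.5],[1,0,0,0,0],[1,0,0,0,0]]]' >/dev/null; python3 - <<'E'
from h import *
print(np.round(r.sense()["q"],3)); st()
E
```

```text
[ 0.398  0.347  0.22   1.484 -0.106  2.744]
t 12.1 p [516.1 176.4 226.2] tilt [ 0.28 -6.46] A -44.1 w 85.6 F [0.7 1.  0. ]
[ 0.383  0.342  0.214  1.481 -0.105  3.118]
t 12.6 p [516.8 168.2 226.2] tilt [ 0.19 -6.42] A -66.4 w 85.3 F [ 0.9 -0.7  0.7]
```

Now small pushes at the upper limit, checking each.

```bash
python3 -m crank '[[[1,0,0,0,1],[1,0,0,0,0.5],[1,0,0,0,0.5],[1,0,0,0,0],[1,0,0,0,0]]]' >/dev/null; python3 - <<'E'
from h import *
print(np.round(r.sense()["q"],3)); st()
E
```

```text
[ 0.212  0.322  0.189  1.452 -0.049  3.134]
t 13.1 p [536.2  97.6 225.7] tilt [-0.25 -2.9 ] A -77.4 w 85.3 F [-1.3  0.5 -0.6]
```

```bash
python3 -m crank '[[[1,0,0,0,0.6],[1,0,0,0,0.6],[1,0,0,0,0.3],[1,0,0,0,0],[1,0,0,0,0]]]' >/dev/null; python3 - <<'E'
from h import *
print(np.round(r.sense()["q"],3)); st()
E
```

```text
[ 8.300e-02  3.150e-01  1.790e-01  1.444e+00 -2.000e-03  3.138e+00]
t 13.6 p [542.7  44.6 225.5] tilt [-0.49 -0.14] A -85.1 w 85.4 F [-0.4  0.6  0.2]
```

```bash
python3 -m crank '[[[1,0,0,0,-1],[1,0,0,0,-1],[1,0,0,0,-1],[1,0,0,0,-1],[1,0,0,0,-1]]]' >/dev/null;python3 -m crank '[[[1,0,0,0,-0.9],[1,0,0,0,0],[1,0,0,0,0],[1,0,0,0,0],[1,0,0,0,0]]]' >/dev/null; python3 - <<'E'
from h import *
st(643,190,-34)
E
```

```text
t 14.6 p [541.7  53.9 225.3] tilt [-0.53 -0.22] A -33.5 w 85.6 F [ 0.  -0.1 -0.5]
yaw units 0.06 deg 0.5
tool x,y units [5.65 0.31]
```

```bash
python3 -m crank '[[[1,0.8,0,0,0],[1,0.8,0.1,0,0],[1,0.8,0.1,0,0],[1,0.8,0.1,0,0],[1,0.8,0,0,0]]]' >/dev/null;python3 -m crank '[[[1,0.8,0,0,0],[1,0.6,0,0,0],[1,0.2,0,0,0],[1,0,0,0,0],[1,0,0,0,0]]]' >/dev/null; python3 - <<'E'
from h import *
st(643,190,-34)
t=r.get_image("top"); s=r.get_image("side")
a=cv2.resize(t[125:205,185:265],(400,400),interpolation=cv2.INTER_CUBIC); b=cv2.resize(s[100:240,250:390],(400,400),interpolation=cv2.INTER_CUBIC)
cv2.imwrite("pics/n1.png",cv2.convertScaleAbs(np.hstack([a,b]),alpha=1.5))
E
```

```text
t 15.6 p [645.8 192.7 223.1] tilt [-0.53 -0.28] A -34.4 w 85.4 F [-0.1 -0.4 -0.2]
yaw units -0.05 deg -0.4
tool x,y units [-0.13 -0.02]
```

View pics/n1.png

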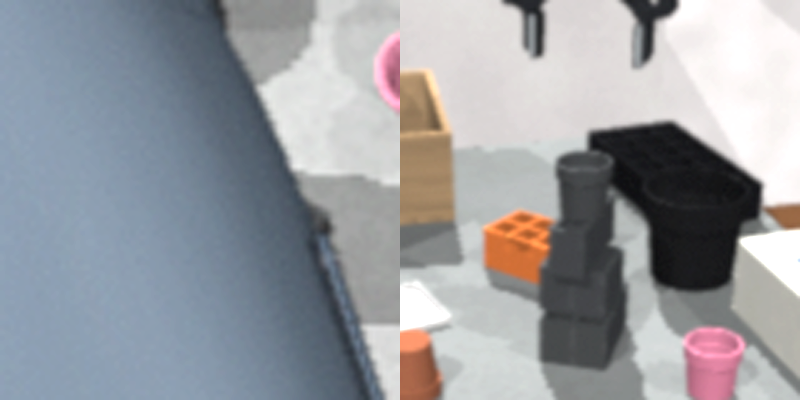

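```bash
python3 - <<'E'
from h import *
R=cv2.Rodrigues(r.sense()["tcp_rot"])[0];p=r.sense()["ee_pos"]
f=lambda P:np.round((proj("side",P)-[250,100])*2.857+[400,0])
print("tips, if 13 back",f([p+R@[0,42,-13],p+R@[0,-42,-13]]),"rim c at 185",f([[642,190,185],[642,180,185],[642,190,175]]))
E
```

```text
tips, if 13 back [[631. 106.]
 [539.  96.]] rim c at 185 [[580. 158.]
 [584. 162.]
 [580. 169.]]
```

```bash
python3 - <<'E'
from h import *
s=r.get_image("side"); ss=r.sense(); R=cv2.Rodrigues(ss["tcp_rot"])[0];p=ss["ee_pos"]
b=cv2.convertScaleAbs(cv2.resize(s[40:180,250:390],(600,600),interpolation=cv2.INTER_CUBIC),alpha=1.5)
for k,P in enumerate([p,p+R@[0,0,-19],p+R@[0,42,-13],p+R@[0,-42,-13],p+R@[0,0,-73]]):
    q=((proj("side",P)[0]-[250,40]+.5)*600/140).astype(int); cv2.circle(b,tuple(map(int,q)),4,[(0,0,255),(0,255,0),(255,0,0),(255,0,0),(0,255,255)][k],-1)
cv2.imwrite("pics/n2.png",b)
E
```

```text
(no output)
```

View pics/n2.png

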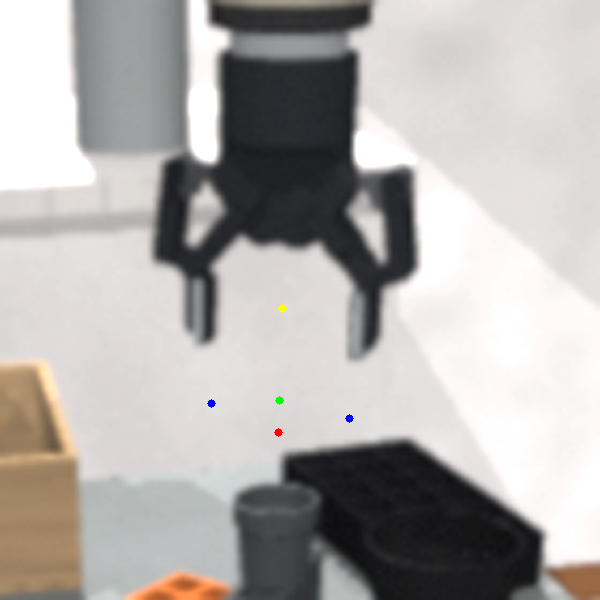

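The whole gripper, tips and body, appears about 27 mm higher in the side view than the reported pose predicts. The rim and trays agree with the calibration. I'll descend part-way and check again before trusting either.

```bash
python3 -m crank '[[[1,-0.1,0,0.4,0],[1,0,0,0.4,0],[1,0,0,0.4,0],[1,0,0,0,0],[1,0,0,0,0]]]' >/dev/null; python3 - <<'E'
from h import *
st(643,190,-34)
s=r.get_image("side");t=r.get_image("top"); ss=r.sense(); R=cv2.Rodrigues(ss["tcp_rot"])[0];p=ss["ee_pos"]
b=cv2.convertScaleAbs(cv2.resize(s[60:180,260:380],(500,500),interpolation=cv2.INTER_CUBIC),alpha=1.5)
for k,P in enumerate([p,p+R@[0,0,-19],p+R@[0,42,-13],p+R@[0,-42,-13],p+R@[0,0,-73]]):
    q=((proj("side",P)[0]-[260,60]+.5)*500/120).astype(int); cv2.circle(b,tuple(map(int,q)),4,[(0,0,255),(0,255,0),(255,0,0),(255,0,0),(0,255,255)][k],-1)
c=cv2.resize(t[100:350,150:300],(300,500))
cv2.imwrite("pics/n3.png",np.hstack([b,c]))
E
```

```text
t 16.2 p [643.1 187.  189.4] tilt [-0.33 -0.22] A -34.6 w 85.2 F [0.3 0.2 1. ]
yaw units -0.07 deg -0.6
tool x,y units [ 0.08 -0.06]
```

View pics/n3.png

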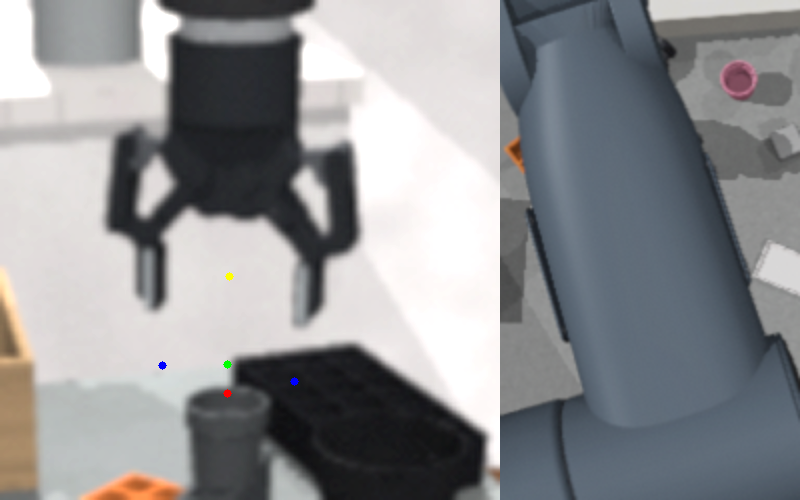

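```bash
python3 - <<'E'
from h import *
t=cv2.imread("pics/top0.png"); R=cv2.Rodrigues(np.array([-3.11172638,-.425518,.00025]))[0];p=np.array([134.15,-481.35,193.4])
b=cv2.convertScaleAbs(cv2.resize(t[300:420,440:560],(600,600),interpolation=cv2.INTER_CUBIC),alpha=1.8)
for k,P in enumerate([p,p+R@[0,0,-73],p+R@[0,42,-13],p+R@[0,-42,-13],p+R@[0,57,-73],p+R@[0,-57,-73]]):
    q=((proj("top",P)[0]-[440,300]+.5)*5).astype(int); print(q); cv2.circle(b,tuple(map(int,q)),4,[(0,0,255),(0,255,0),(255,0,0),(255,0,0),(0,255,255),(0,255,255)][k],-1)
cv2.imwrite("pics/n4.png",b)
E
```

```text
[285 271]
[347 294]
[375 248]
[216 302]
[458 255]
[233 333]
```

View pics/n4.png

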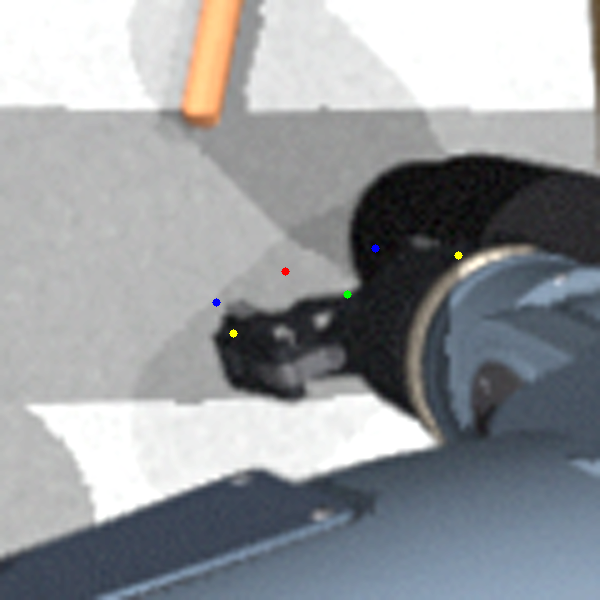

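The start picture also fits a gripper about 33 mm higher than reported, not one shifted in y. I'll descend to reported z of about 130, where the tips clear everything on either hypothesis.

```bash
python3 -m crank '[[[1,0,-0.06,0.6,0],[1,0,0,0.6,0],[1,0.1,0,0.5,0],[1,0,0,0.2,0],[1,0,0,0,0]]]' >/dev/null; python3 - <<'E'
from h import *
st(643,190,-34)
s=r.get_image("side")
b=cv2.convertScaleAbs(cv2.resize(s[80:180,265:365],(600,600),interpolation=cv2.INTER_CUBIC),alpha=1.8)
cv2.imwrite("pics/n5.png",b)
E
```

```text
t 16.9 p [645.2 190.8 134.5] tilt [-0.02 -0.13] A -34.6 w 85.5 F [0.4 0.  0.3]
yaw units -0.08 deg -0.6
tool x,y units [-0.06 -0.04]
```

View pics/n5.png

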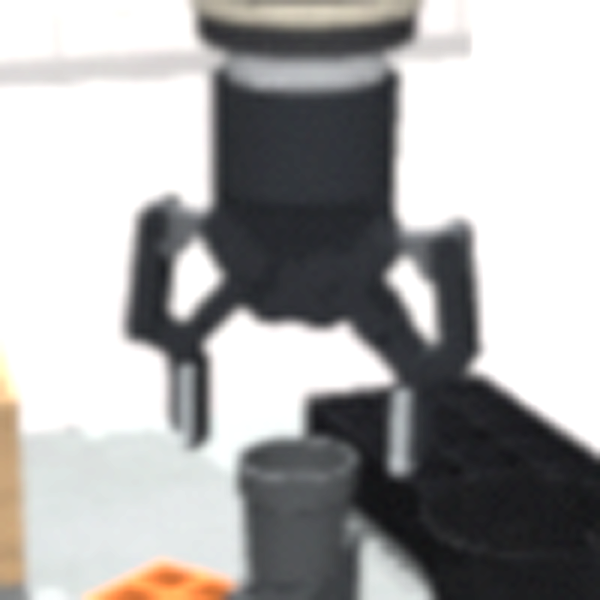

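Tips and rim are now level at about z 185 (tips at (187,445) and (400,475), rim centre (300,462)) and laterally centred within 2 mm. That puts the open tips at reported z + 50. I'll go down 22 mm and close.

```bash
python3 -m crank '[[[1,0,0,0.3,0],[1,0,0,0.3,0],[1,0,0,0.2,0],[1,0,0,0,0],[1,0,0,0,0]]]' >/dev/null; python3 -m crank '[[[-0.2,0,0,0,0],[-0.2,0,0,0,0],[-0.2,0,0,0,0],[-0.2,0,0,0,0],[-0.2,0,0,0,0]]]' 25; python3 -m crank '[[[-0.2,0,0,0,0],[-0.2,0,0,0,0],[-0.2,0,0,0,0],[-0.2,0,0,0,0],[-0.2,0,0,0,0]]]' 25
```

```text
time: 17.9
ee_pos: [646.7, 191.0, 111.9]
tcp_rot: [2.78, 1.458, 0.005]
force: [0.2, -1.3, -0.5]
gripper_width: 49.4
time: 18.4
ee_pos: [646.6, 191.0, 111.7]
tcp_rot: [2.78, 1.458, 0.004]
force: [0.1, 0.2, -0.9]
gripper_width: 49.6
```

```bash
python3 -m crank '[[[-0.2,0,0,-0.3,0],[-0.2,0,0,-0.4,0],[-0.2,0,0,-0.6,0],[-0.2,0,0,-0.6,0],[-0.2,0,0,0,0]]]' 25; python3 - <<'E'
from h import *
st(475,-294,-34)
s=r.get_image("side");ss=s[75:225,255:375]
cv2.imwrite("pics/n6.png",cv2.convertScaleAbs(cv2.resize(ss,(480,600),interpolation=cv2.INTER_CUBIC),alpha=1.8))
E
```

```text
time: 18.9
ee_pos: [646.4, 191.1, 174.4]
tcp_rot: [2.78, 1.458, 0.006]
force: [0.3, 0.6, -0.2]
gripper_width: 50.0
t 18.9 p [646.4 191.1 174.4] tilt [ 0.28 -0.05] A -34.7 w 50.0 F [ 0.3  0.6 -0.2]
yaw units -0.08 deg -0.7
tool x,y units [-16.55   4.49]
```

View pics/n6.png

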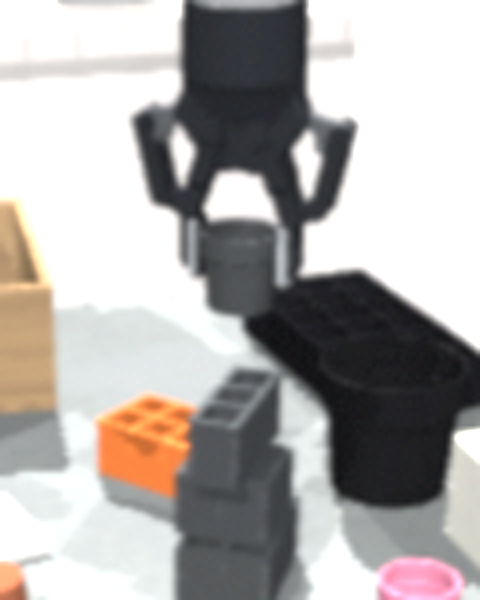

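The pot is held upright (rim at (240,228) in the crop) and the remaining stack looks undisturbed. Its underside is at reported z + 23. Now to the saucer.

```bash
for i in 1 2 3; do python3 -m crank '[[[-0.2,-0.9,0.25,0,0],[-0.2,-0.9,0.25,0,0],[-0.2,-0.9,0.25,0,0],[-0.2,-0.9,0.25,0,0],[-0.2,-0.9,0.25,0,0]]]' | sed -n 2,3p; done; python3 - <<'E'
from h import *
st(477.5,-291,-34)
E
```

```text
ee_pos: [598.2, 57.6, 169.7]
tcp_rot: [2.777, 1.465, 0.001]
ee_pos: [548.8, -80.2, 167.4]
tcp_rot: [-2.778, -1.466, 0.004]
ee_pos: [499.5, -217.6, 165.5]
tcp_rot: [-2.777, -1.466, 0.007]
t 20.4 p [ 499.5 -217.6  165.5] tilt [-0.26 -0.01] A -34.3 w 50.0 F [-0.2  0.   0.6]
yaw units -0.04 deg -0.3
tool x,y units [-2.43  0.78]
```

```bash
python3 -m crank '[[[-0.2,-0.8,0.25,0,0],[-0.2,-0.8,0.25,0,0],[-0.2,-0.5,0.2,0.5,0],[-0.2,-0.3,0.08,0.8,0],[-0.2,0,0,0.8,0]]]' >/dev/null;  python3 -m crank '[[[-0.2,0,0,0.8,0],[-0.2,0,0,0.8,0],[-0.2,0,0,0.6,0],[-0.2,0,0,0.4,0],[-0.2,0,0,0,0]]]' >/dev/null; python3 - <<'E'
from h import *
st(477.5,-291,-34)
s=r.get_image("side");ss=s[280:420,230:370]
for P in [(475.5,-294,28),(475.5,-294,78)]:print((proj("side",P)[0]-[230,280])*600/140)
cv2.imwrite("pics/n7.png",cv2.convertScaleAbs(cv2.resize(ss,(600,600),interpolation=cv2.INTER_CUBIC),alpha=1.8))
E
```

```text
t 21.4 p [ 471.1 -295.8   15.3] tilt [-0.48  0.08] A -34.7 w 49.1 F [-0.1  0.6  0.1]
yaw units -0.08 deg -0.7
tool x,y units [0.25 0.08]
[285.89502874 344.92243782]
[285.74505388 250.40043218]
```

View pics/n7.png

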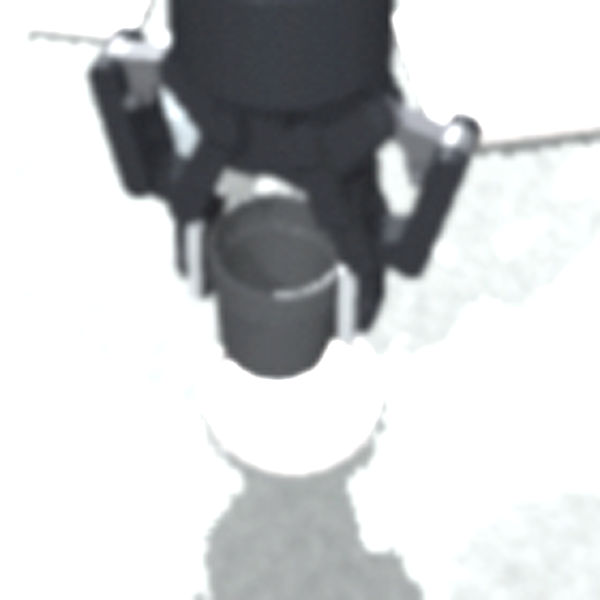

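Pot rim is at (277,245) and the saucer centre near (290,400). The pot is about 5 mm left, which matches the residual the pose shows. I'll correct and lower.

```bash
python3 -m crank '[[[-0.2,0.27,0.08,0,0],[-0.2,0,0,0.4,0],[-0.2,0,0,0.4,0],[-0.2,0,0,0.2,0],[-0.2,0,0,0,0]]]' >/dev/null;  python3 - <<'E'
from h import *
st(477.5,-291,-34)
E
python3 -m crank '[[[-0.2,0,0,0.12,0],[-0.2,0,0,0,0],[-0.2,0,0,0,0],[-0.2,0,0,0,0],[-0.2,0,0,0,0]]]'
```

```text
t 22.0 p [ 479.8 -290.7  -14.5] tilt [-0.29 -0.04] A -34.6 w 49.7 F [-0.3  0.3  0.2]
yaw units -0.07 deg -0.6
tool x,y units [-0.05 -0.06]
time: 22.5
ee_pos: [479.9, -291.0, -17.9]
tcp_rot: [-2.781, -1.458, 0.007]
force: [-0.4, 0.6, -1.2]
gripper_width: 49.6
```

```bash
python3 -m crank '[[[-0.2,0,0,0.07,0],[-0.2,0,0,0,0],[-0.2,0,0,0,0],[-0.2,0,0,0,0],[-0.2,0,0,0,0]]]';python3 -m crank '[[[-0.2,0,0,0.07,0],[-0.2,0,0,0,0],[-0.2,0,0,0,0],[-0.2,0,0,0,0],[-0.2,0,0,0,0]]]'
```

```text
time: 23.0
ee_pos: [480.2, -291.2, -19.8]
tcp_rot: [-2.782, -1.458, 0.006]
force: [-0.0, -0.6, -0.2]
gripper_width: 49.9
time: 23.5
ee_pos: [480.1, -291.4, -20.9]
tcp_rot: [2.782, 1.459, -0.006]
force: [0.1, 0.4, -0.2]
gripper_width: 49.4
```

```bash
python3 -m crank '[[[-0.2,0,0,0.06,0],[-0.2,0,0,0.06,0],[-0.2,0,0,0,0],[-0.2,0,0,0,0],[-0.2,0,0,0,0]]]'; python3 - <<'E'
from h import *
s=r.get_image("side");ss=s[280:420,230:370]
cv2.imwrite("pics/n8.png",cv2.resize(ss,(600,600),interpolation=cv2.INTER_CUBIC))
print((proj("side",[(475.5,-294,53),(475.5,-294,3)])-[230,280]+.5)*600/140)
E
```

```text
time: 24.0
ee_pos: [480.9, -292.1, -21.9]
tcp_rot: [2.78, 1.457, -0.004]
force: [0.9, -0.2, 0.2]
gripper_width: 49.5
[[287.96619389 300.77436815]
 [288.10352927 391.52155536]]
```

View pics/n8.png

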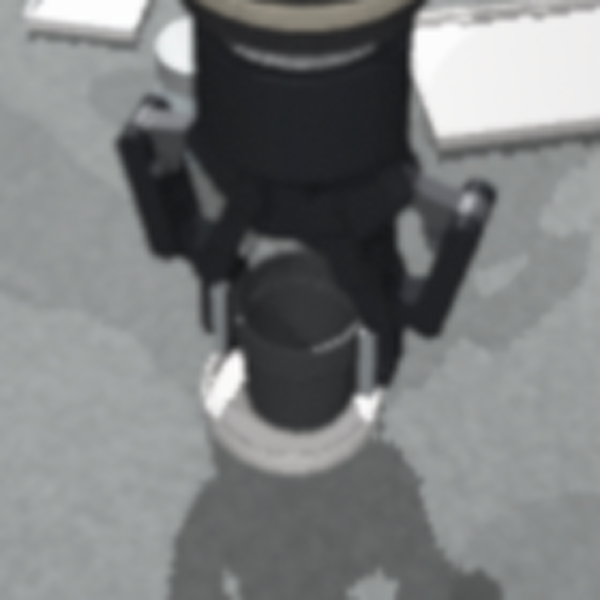

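```bash
python3 - <<'E'
from h import *
a=np.linspace(0,2*np.pi,73)
def ext(x,y,rad,z):
    q=(proj("side",np.c_[x+rad*np.cos(a),y+rad*np.sin(a),0*a+z])-[230,280]+.5)*600/140
    return np.round(np.r_[q.min(0),q.max(0)])
print("saucer 0",ext(475.5,-294,34,0),"lip in",ext(475.5,-294,32,8))
print("base",ext(475.5,-294,21,3),"rim",ext(475.5,-294,26,53))
E
```

```text
saucer 0 [200. 327. 376. 473.] lip in [205. 317. 372. 454.]
base [234. 348. 343. 438.] rim [218. 248. 358. 358.]
```

Pot is inside the saucer: base bottom at 432 vs 438 predicted, about 3 mm off-centre in x. I'll lower a touch, release and rise.

```bash
python3 -m crank '[[[-0.2,-0.05,-0.08,0.07,0],[-0.2,0,0,0.03,0],[0.6,0,0,0,0],[0.6,0,0,0,0],[0.6,0,0,0,0]]]'; python3 -m crank '[[[1,0,0,-0.3,0],[1,0,0,-0.6,0],[1,0,0,-1,0],[1,0,0,-1,0],[1,0,0,-1,0]]]' ; python3 -m crank '[[[1,0,0,-1,0],[1,0.8,-0.2,-0.5,0],[1,0.9,-0.25,0,0],[1,0.9,-0.25,0,0],[1,0.9,-0.25,0,0]]]'; python3 - <<'E'
from h import *
st(645,190,-34)
s=r.get_image("side");t=r.get_image("top")
cv2.imwrite("pics/s9.png",s);cv2.imwrite("pics/t9.png",t)
b=cv2.resize(s[280:420,230:370],(400,400),interpolation=cv2.INTER_CUBIC)
a=cv2.resize(t[130:200,195:265],(400,400),interpolation=cv2.INTER_CUBIC)
c=np.vstack([cv2.convertScaleAbs(np.hstack([a,b]),alpha=1.5)])
cv2.imwrite("pics/n9.png",c)
E
```

```text
time: 24.55
ee_pos: [480.8, -292.5, -23.0]
tcp_rot: [2.776, 1.456, 0.002]
force: [0.7, 0.0, 0.8]
gripper_width: 68.3
time: 25.05
ee_pos: [477.1, -290.2, 95.4]
tcp_rot: [-2.781, -1.459, 0.005]
force: [0.7, -0.0, 0.6]
gripper_width: 85.4
time: 25.55
ee_pos: [515.6, -188.5, 150.4]
tcp_rot: [2.78, 1.448, 0.003]
force: [0.1, 0.2, 0.3]
gripper_width: 85.0
t 25.6 p [ 515.6 -188.5  150.4] tilt [ 0.29 -0.31] A -35.0 w 85.0 F [0.1 0.2 0.3]
yaw units -0.11 deg -1.0
tool x,y units [12.81 -3.7 ]
```

View pics/n9.png

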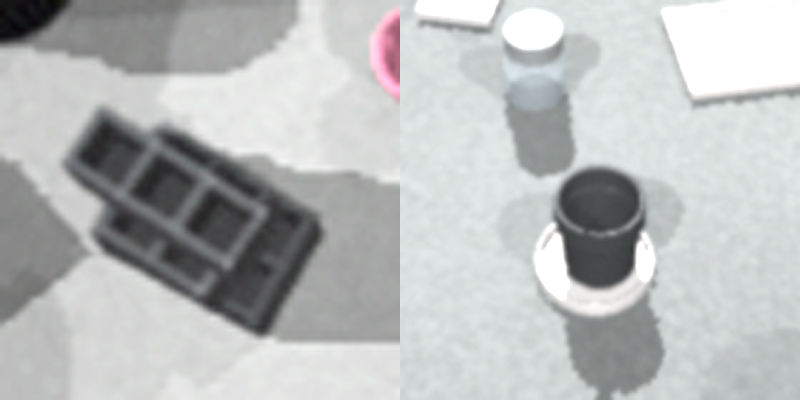

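Pot stands centred in the saucer, and jar and trays are unmoved (13 pictures viewed). Strip corners in the crop are (103,105), (65,162), (268,208) and (230,270).

```bash
python3 - <<'E'
from h import *
f=lambda L:[(195+x/5.714-.5,130+y/5.714-.5) for x,y in L]
c=cast("top",f([(103,105),(65,162),(268,208),(230,270)]),135); print(c, c.mean(0))
d=(c[0]+c[1]-c[2]-c[3]); print(np.degrees(np.arctan2(d[1],d[0])),np.hypot(*d)/2)
m=c.mean(0); st(m[0],m[1],np.degrees(np.arctan2(d[1],d[0]))-90)
E
```

```text
[[683.39328477 223.36195299]
 [656.39541299 241.25316373]
 [631.65912033 145.77654458]
 [602.64838583 163.72366079]] [643.52405098 193.52883052]
55.78352702346833 93.79088109012507
t 25.6 p [ 516.1 -186.8  150.2] tilt [ 0.29 -0.27] A -34.8 w 85.5 F [-1.2 -0.7 -0.5]
yaw units -0.07 deg -0.6
tool x,y units [12.84 -3.75]
```

```bash
for i in 1 2 3; do python3 -m crank '[[[1,0.85,-0.25,0,0],[1,0.85,-0.25,0,0],[1,0.85,-0.25,0,0],[1,0.8,-0.25,0,0],[1,0.8,-0.25,0,0]]]' >/dev/null; done; python3 - <<'E'
from h import *
st(643.5,193.5,-34.2)
E
```

```text
t 27.1 p [640.2 189.4 155.1] tilt [ 0.37 -0.46] A -35.2 w 85.2 F [ 0.3 -0.4 -0.2]
yaw units -0.11 deg -1.0
tool x,y units [0.18 0.01]
```

```bash
python3 -m crank '[[[1,0.15,0,0.8,-0.1],[1,0,0,0.8,0],[1,0,0,0.8,0],[1,0,0,0.6,0],[1,0,0,0,0]]]'|sed -n 2p; python3 - <<'E'
from h import *
st(643.5,193.5,-34.2)
E
python3 -m crank '[[[-0.5,0,0,0,0],[-0.5,0,0,0,0],[-0.5,0,0,0,0],[-0.5,0,0,0,0],[-0.5,0,0,0,0]]]' 30;python3 -m crank '[[[-0.5,0,0,0,0],[-0.5,0,0,0,0],[-0.5,0,0,0,0],[-0.5,0,0,0,0],[-0.5,0,0,0,0]]]' 30
```

```text
ee_pos: [644.9, 194.0, 63.5]
t 27.6 p [644.9 194.   63.5] tilt [ 0.44 -0.46] A -34.1 w 85.0 F [-0.2 -0.1  1.4]
yaw units 0.01 deg 0.1
tool x,y units [-0.04 -0.03]
time: 28.15
ee_pos: [646.9, 193.6, 68.2]
tcp_rot: [2.766, 1.465, 0.012]
force: [0.3, 0.0, -0.5]
gripper_width: 33.6
time: 28.65
ee_pos: [647.0, 193.7, 68.5]
tcp_rot: [2.766, 1.465, 0.012]
force: [0.5, -0.6, -0.7]
gripper_width: 33.6
```

```bash
python3 -m crank '[[[-0.5,0,0,-0.2,0],[-0.5,0,0,-0.3,0],[-0.5,0,0,-0.4,0],[-0.5,0,0,-0.5,0],[-0.5,0,0,0,0]]]' 30;python3 - <<'E'
from h import *
t=r.get_image("top");s=r.get_image("side")
cv2.imwrite("pics/s10.png",s)
b=cv2.resize(s[90:220,265:375],(508,600),interpolation=cv2.INTER_CUBIC)
cv2.imwrite("pics/n10.png",cv2.convertScaleAbs(b,alpha=1.6))
st(450.5,-4,-24)
E
```

```text
time: 29.15
ee_pos: [646.6, 194.0, 115.0]
tcp_rot: [2.765, 1.465, 0.014]
force: [0.6, 0.6, -0.4]
gripper_width: 33.3
t 29.2 p [645.8 193.8 112.6] tilt [ 0.62 -0.41] A -34.2 w 33.8 F [-0.8 -0.7 -0.4]
yaw units -1.18 deg -10.2
tool x,y units [-9.11 -1.68]
```

View pics/n10.png

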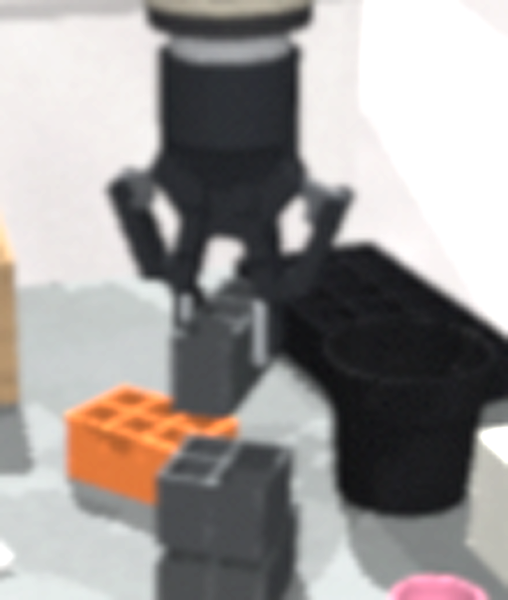

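Strip is held level and the four-cell pack is undisturbed. Underside is at reported z + 21.6, so the place height is about -18.6.

```bash
python3 -m crank '[[[-0.5,-0.6,-0.15,0,0],[-0.5,-0.85,-0.16,0,0],[-0.5,-0.85,-0.16,0,0],[-0.5,-0.85,-0.16,0,0],[-0.5,-0.85,-0.16,0,0]]]' >/dev/null; python3 -m crank '[[[-0.5,-0.85,-0.16,0,0],[-0.5,-0.85,-0.16,0,0],[-0.5,-0.85,-0.16,0,0],[-0.5,-0.85,-0.16,0,0],[-0.5,-0.5,-0.1,0,0]]]' >/dev/null;  python3 -m crank '[[[-0.5,0,0,0,-0.6],[-0.5,0,0,0,-0.58],[-0.5,0,0,0,0],[-0.5,0,0,0,0],[-0.5,0,0,0,0]]]' >/dev/null; python3 - <<'E'
from h import *
st(451.3,-2.2,-24)
E
```

```text
t 30.8 p [461.1  16.4 102.9] tilt [-0.04 -0.51] A -24.0 w 34.1 F [ 0.7 -0.1 -0.7]
yaw units 0.01 deg 0.0
tool x,y units [-0.7  -0.05]
```

```bash
python3 -m crank '[[[-0.5,-0.4,-0.03,0,0],[-0.5,-0.28,0,0.5,0],[-0.5,0,0,0.8,0],[-0.5,0,0,0.8,0],[-0.5,0,0,0.5,0]]]' >/dev/null; python3 -m crank '[[[-0.5,0,0,0.4,0],[-0.5,0,0,0.2,0],[-0.5,0,0,0,0],[-0.5,0,0,0,0],[-0.5,0,0,0,0]]]' >/dev/null; python3 - <<'E'
from h import *
st(451.3,-2.2,-24)
s=r.get_image("side"); cv2.imwrite("pics/s11.png",s)
E
```

```text
t 31.8 p [450.4  -7.2   4.8] tilt [ 0.04 -0.57] A -24.5 w 33.9 F [-0.4  0.4 -0.4]
yaw units -0.05 deg -0.5
tool x,y units [ 0.16 -0.04]
```

```bash
python3 -m crank '[[[-0.5,0.16,-0.04,0.2,0],[-0.5,0,0,0.3,0],[-0.5,0,0,0.2,0],[-0.5,0,0,0,0],[-0.5,0,0,0,0]]]' >/dev/null; python3 - <<'E'
from h import *
st(451.3,-2.2,-24)
E
python3 -m crank '[[[-0.5,0,0,0.08,0],[-0.5,0,0,0,0],[-0.5,0,0,0,0],[-0.5,0,0,0,0],[-0.5,0,0,0,0]]]'; python3 -m crank '[[[-0.5,0,0,0.08,0],[-0.5,0,0,0,0],[-0.5,0,0,0,0],[-0.5,0,0,0,0],[-0.5,0,0,0,0]]]'
```

```text
t 32.3 p [452.   -1.8 -17.6] tilt [ 0.11 -0.57] A -24.4 w 33.9 F [ 0.1 -0.2 -1.5]
yaw units -0.05 deg -0.4
tool x,y units [-0.02 -0.02]
time: 32.8
ee_pos: [452.5, -2.0, -19.8]
tcp_rot: [2.633, 1.695, -0.005]
force: [0.2, 0.3, -0.4]
gripper_width: 33.5
time: 33.3
ee_pos: [453.1, -1.9, -20.9]
tcp_rot: [2.633, 1.695, -0.002]
force: [-0.1, 0.5, 0.1]
gripper_width: 33.9
```

```bash
python3 -m crank '[[[-0.5,0,0,0.03,0],[0.4,0,0,0,0],[0.4,0,0,0,0],[0.4,0,0,0,0],[0.4,0,0,0,0]]]'; python3 -m crank '[[[0.6,0,0,-0.3,0],[0.8,0,0,-0.8,0],[1,0,0,-1,0],[1,0,0,-1,0],[1,0,0,-1,0]]]' >/dev/null; python3 -m crank '[[[1,-0.8,0.5,-0.5,0],[1,-0.8,0.5,0,0],[1,-0.8,0.5,0,0],[1,-0.8,0.5,0,0],[1,-0.8,0.5,0,0]]]';  python3 -m crank '[[[1,-0.8,0.5,0,0],[1,-0.8,0.5,0,0],[1,-0.6,0.5,0,0],[1,0,0,0,0],[1,0,0,0,0]]]'>/dev/null;python3 - <<'E'
from h import *
st()
s=r.get_image("side");t=r.get_image("top")
cv2.imwrite("pics/s12.png",s);cv2.imwrite("pics/t12.png",t)
a=cv2.resize(t[135:205,195:265],(400,400),interpolation=cv2.INTER_CUBIC)
b=cv2.resize(t[205:265,265:335],(400,343),interpolation=cv2.INTER_CUBIC); b=np.vstack([b,np.zeros((57,400,3),np.uint8)])
cv2.imwrite("pics/n12.png",cv2.convertScaleAbs(np.hstack([a,b]),alpha=1.5))
E
```

```text
time: 33.8
ee_pos: [453.2, -1.9, -21.4]
tcp_rot: [2.632, 1.695, -0.002]
force: [0.3, -0.8, -0.5]
gripper_width: 60.0
time: 34.8
ee_pos: [471.2, -143.0, 130.4]
tcp_rot: [2.626, 1.701, 0.002]
force: [1.4, -0.4, 0.4]
gripper_width: 85.7
t 35.3 p [ 485.1 -228.1  134.5] tilt [ 0.55 -0.65] A -24.3 w 85.6 F [-0.1  0.1 -0.1]
```

View pics/n12.png

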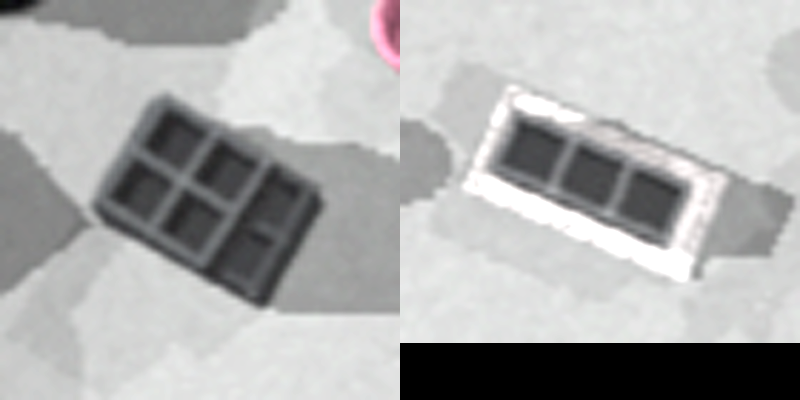

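Strip lies inside the narrow tray with white visible all round. Four-pack top corners in the crop are (165,95), (270,160), (208,268) and (97,203). That is 15 pictures viewed.

```bash
python3 - <<'E'
from h import *
f=lambda L:[(195+x/5.714-.5,135+y/5.714-.5) for x,y in L]
c=cast("top",f([(165,95),(270,160),(208,268),(97,203)]),90); print(np.round(c,1), c.mean(0))
d=c[0]-c[1]+c[3]-c[2]; e=c[0]-c[3]+c[1]-c[2]
a=np.degrees(np.arctan2([d[1],e[1]],[d[0],e[0]]));print(a,np.hypot(*d)/2,np.hypot(*e)/2)
print("six right corners z45",cast("top",f([(322,203),(265,303)]),45))
m=c.mean(0); st(m[0],m[1],-31)
# dark contours: strip centre check, four by mask
t=cv2.imread("pics/t12.png"); g=cv2.inRange(cv2.cvtColor(t,cv2.COLOR_BGR2GRAY),0,85)
print("strip dark",blob("top",g,(298,236),48))
E
```

```text
[[685.3 200.5]
 [651.5 149.6]
 [599.2 179.9]
 [632.6 233.7]] [642.14619861 190.92543373]
[ 57.33590784 -31.12699174] 62.20361894841149 61.33563159861755
six right corners z45 [[639.50967853 128.61515593]
 [589.67839307 157.43973113]]
t 35.4 p [ 485.2 -227.6  134.5] tilt [ 0.56 -0.66] A -24.3 w 85.3 F [-0.1  0.1  0.6]
yaw units 0.78 deg 6.7
tool x,y units [14.87 -0.97]
strip dark (array([448.2,  -0. ]), array([89.3, 30.4]), 65.4)
```

```bash
for i in 1 2 3; do python3 -m crank '[[[1,0.93,-0.05,0,0],[1,0.93,-0.05,0,0],[1,0.93,-0.05,0,0],[1,0.93,-0.05,0,0],[1,0.93,-0.05,0,0]]]' >/dev/null; done; python3 -m crank '[[[1,0,0,0,0.5],[1,0,0,0,0.4],[1,0,0,0,0],[1,0,0,0,0],[1,0,0,0,0]]]' >/dev/null; python3 - <<'E'
from h import *
st(642,191,-32)
E
```

```text
t 37.4 p [629.5 198.4 136.2] tilt [ 0.56 -0.59] A -30.9 w 85.5 F [ 0.2 -0.3  0.3]
yaw units 0.13 deg 1.1
tool x,y units [0.   0.48]
```

```bash
python3 -m crank '[[[1,0,0.48,0,0.13],[1,0,0,0.5,0],[1,0,0,0.7,0],[1,0,0,0.5,0],[1,0,0,0,0]]]' >/dev/null; python3 - <<'E'
from h import *
st(642,191,-32)
E
```

```text
t 37.9 p [642.8 189.5  85.6] tilt [ 0.67 -0.55] A -31.8 w 85.4 F [-0.3  0.   0.3]
yaw units 0.03 deg 0.2
tool x,y units [ 0.03 -0.05]
```

```bash
python3 -m crank '[[[1,0.03,-0.05,0.6,0],[1,0,0,0.7,0],[1,0,0,0.6,0],[1,0,0,0.35,0],[1,0,0,0,0]]]'; python3 - <<'E'
from h import *
st(642,191,-32)
E
python3 -m crank '[[[0.2,0,0,0,0],[0.2,0,0,0,0],[0.2,0,0,0,0],[0.2,0,0,0,0],[0.2,0,0,0,0]]]' 30; python3 -m crank '[[[0.2,0,0,0,0],[0.2,0,0,0,0],[0.2,0,0,0,0],[0.2,0,0,0,0],[0.2,0,0,0,0]]]' 30
```

```text
time: 38.4
ee_pos: [644.4, 190.4, 20.7]
tcp_rot: [2.729, 1.525, 0.015]
force: [-1.0, 0.6, 0.0]
gripper_width: 85.5
t 38.4 p [644.4 190.4  20.7] tilt [ 0.91 -0.48] A -31.6 w 85.5 F [-1.   0.6  0. ]
yaw units 0.04 deg 0.4
tool x,y units [-0.02 -0.08]
time: 38.9
ee_pos: [646.3, 191.0, 24.9]
tcp_rot: [2.728, 1.525, 0.022]
force: [0.7, -1.0, -0.8]
gripper_width: 63.8
time: 39.4
ee_pos: [646.3, 191.0, 24.9]
tcp_rot: [2.728, 1.525, 0.022]
force: [-0.7, -0.6, -0.3]
gripper_width: 63.7
```

```bash
python3 -m crank '[[[0.2,0,0,-0.2,0],[0.2,0,0,-0.4,0],[0.2,0,0,-0.6,0],[0.2,0,0,-0.8,0],[0.2,0,0,-0.4,0]]]' ; python3 - <<'E'
from h import *
st(474.7,289,14.4); s=r.get_image("side"); cv2.imwrite("pics/s13.png",s)
E
```

```text
time: 39.9
ee_pos: [643.7, 191.2, 100.8]
tcp_rot: [2.729, 1.525, 0.019]
force: [-0.6, -0.2, -0.2]
gripper_width: 63.2
t 39.9 p [643.7 191.2 100.8] tilt [ 1.04 -0.44] A -31.6 w 63.2 F [-0.6 -0.2 -0.2]
yaw units -5.35 deg -46.0
tool x,y units [-0.17 -6.5 ]
```

```bash
python3 -m crank '[[[0.2,-0.02,-0.7,0,0],[0.2,-0.02,-0.8,0,0],[0.2,-0.02,-0.8,0,0],[0.2,-0.02,-0.8,0,0],[0.2,0,-0.8,0,0]]]' >/dev/null; python3 -m crank '[[[0.2,-0.02,-0.8,0,0],[0.2,-0.02,-0.8,0,0],[0.2,-0.02,-0.5,0,0],[0.2,0,0,0,-0.8],[0.2,0,0,0,-0.8]]]' >/dev/null; python3 -m crank '[[[0.2,0,0,0,-0.9],[0.2,0,0,0,-0.9],[0.2,0,0,0,-0.9],[0.2,0,0,0,-0.9],[0.2,0,0,0,-0.2]]]' >/dev/null; python3 - <<'E'
from h import *
st(474.7,289,14.4)
E
```

```text
t 41.5 p [485.2 285.8 104.3] tilt [ 1.61 -0.24] A 16.6 w 63.7 F [-0.1 -0.4 -1.4]
yaw units 0.26 deg 2.2
tool x,y units [ 0.2 -0.3]
```

```bash
python3 -m crank '[[[0.2,0.2,-0.3,0,0.2],[0.2,0,0,0.6,0],[0.2,0,0,0.8,0],[0.2,0,0,0.8,0],[0.2,0,0,0.5,0]]]' >/dev/null; python3 -m crank '[[[0.2,0,0,0.3,0],[0.2,0,0,0.1,0],[0.2,0,0,0,0],[0.2,0,0,0,0],[0.2,0,0,0,0]]]' >/dev/null; python3 - <<'E'
from h import *
st(474.7,289,14.4)
E
```

```text
t 42.5 p [481.  289.7  12.1] tilt [ 1.97 -0.07] A 14.9 w 63.4 F [ 0.4  0.2 -1.2]
yaw units 0.06 deg 0.5
tool x,y units [ 0.03 -0.21]
```

```bash
python3 -m crank '[[[0.2,0,-0.22,0.1,0],[0.2,0,0,0.3,0],[0.2,0,0,0.3,0],[0.2,0,0,0.1,0],[0.2,0,0,0,0]]]' >/dev/null; python3 - <<'E'
from h import *
st(474.7,289,14.4)
E
python3 -m crank '[[[0.2,0,0,0.1,0],[0.2,0,0,0,0],[0.2,0,0,0,0],[0.2,0,0,0,0],[0.2,0,0,0,0]]]'; python3 -m crank '[[[0.2,0,0,0.1,0],[0.2,0,0,0,0],[0.2,0,0,0,0],[0.2,0,0,0,0],[0.2,0,0,0,0]]]'
```

```text
t 43.0 p [475.2 288.2 -13.4] tilt [ 2.05 -0.02] A 14.9 w 63.6 F [-0.   0.8 -0.7]
yaw units 0.06 deg 0.5
tool x,y units [ 0.03 -0.01]
time: 43.45
ee_pos: [475.7, 288.3, -16.5]
tcp_rot: [1.898, 2.468, 0.034]
force: [-0.2, 0.4, -0.9]
gripper_width: 63.8
time: 43.95
ee_pos: [476.4, 288.7, -19.1]
tcp_rot: [1.897, 2.467, 0.036]
force: [-1.6, 0.1, 1.8]
gripper_width: 63.8
```

```bash
python3 -m crank '[[[0.2,0,0,0.04,0],[1,0,0,0,0],[1,0,0,0,0],[1,0,0,0,0],[1,0,0,0,0]]]'; python3 -m crank '[[[1,0,0,-0.3,0],[1,0,0,-0.8,0],[1,0,0,-1,0],[1,0,0,-1,0],[1,0,0,-1,0]]]' >/dev/null; python3 - <<'E'
from h import *
st()
s=r.get_image("side");t=r.get_image("top")
cv2.imwrite("pics/s14.png",s);cv2.imwrite("pics/t14.png",t)
gs=cv2.cvtColor(s,cv2.COLOR_BGR2GRAY)
G=cv2.cvtColor(t,cv2.COLOR_BGR2GRAY)
for th in(50,60,70,80):
    g=cv2.inRange(G,0,th); 
    try: print(th,blob("top",g,(230,170),40))
    except Exception as e: print(e)
print(G[155:190:3,205:262:3])
E
```

```text
time: 44.45
ee_pos: [476.8, 288.9, -19.8]
tcp_rot: [1.897, 2.467, 0.038]
force: [0.1, 0.1, 0.3]
gripper_width: 85.4
t 45.0 p [469.2 287.  105.3] tilt [ 1.81 -0.17] A 14.9 w 86.0 F [ 0.3  0.9 -0.4]
50 (array([633.4, 196.9]), array([21.9, 20.6]), 61.8)
60 (array([633.2, 196.4]), array([23.3, 23.2]), 61.8)
70 (array([633.8, 196.1]), array([25.7, 24.5]), 61.8)
80 (array([640.2, 185.6]), array([101.3,  64.7]), 60.3)
[[151 145 136 132 134  85  41  86 132 143 151 150 155 149 150 149 143 141
  143]
 [148 133 135 134 118  43  34  36  69  89  92 100 108 153 153 152 142 141
  140]
 [135 135 135 134  90  31  44  44  72  33  55  87  93 108 113 138 154 149
  148]
 [132 132 134 101  37  71  75  76  41  42  44  74  63  88 107 109 108 151
  150]
 [130 133 128  65  33  42  46  98  61  46  48  68  31  31  70  89 109 111
  114]
 [104 128  99  44  43  46  82  36  39  82  91  35  44  44  79  42 112 111
  108]
 [106  98 132  55  84  64  50  37  44  55  60  83  54  54  60  88 109 108
  106]
 [104 117 138 140  97  80  77  46  44  81  33  34  56  94  39 106 106 105
  109]
 [133 141 140 138 138 140  78  70  86  45  43  46  70  47  93 108 108 106
  107]
 [142 141 141 139 139 142 138 132  67  81  68  44  74  54 109 110 107 106
  106]
 [149 141 140 138 139 138 143 140 138 136  52  84  40 102 107 109 107 107
  104]
 [150 146 147 143 139 140 142 140 142 139 142 122  74 106 105 106 105 104
  136]]
```

Six-pack: centre about (639,185), long axis 60.3°, measured 101 x 65 mm, which fits. Now go for it.

```bash
python3 -m crank '[[[1,0,0,0,0.9],[1,0,0,0,0.9],[1,0,0,0,0.9],[1,0,0,0,0.9],[1,0,0,0,0.9]]]' >/dev/null; python3 -m crank '[[[1,0,0,0,0.7],[1,0,0,0,0],[1,0,0,0,0],[1,0,0,0,0],[1,0,0,0,0]]]' >/dev/null; python3 - <<'E'
from h import *
st(639,185,-29.7)
t=cv2.imread("pics/t14.png");m=cv2.inRange(t,(150,150,150),(255,255,255));G=cv2.cvtColor(t,cv2.COLOR_BGR2GRAY)
print(blob("top",m,(198,231),6)); print("four dark",blob("top",cv2.inRange(G,0,85),(200,228),46))
print(t[215:247:3,180:218:3,1])
E
```

```text
t 46.0 p [470.8 288.1 109.6] tilt [2.17 0.06] A -31.1 w 85.4 F [-1.   1.3 -0.4]
yaw units -0.17 deg -1.4
tool x,y units [-0.05  6.57]
(array([477.8, 275.6]), array([89.5, 58.4]), 11.2)
four dark (array([293.4, 175.4]), array([950.8, 216.3]), 36.3)
[[ 50  54  62 135 133 138 171 160 175 212 111 138 150]
 [ 41  45  79 117 150 111  93  68  51 172 135 134 150]
 [ 43  46  44  30  88  34  36  48  62 154 140 107 105]
 [ 44  45  48  26  72  34  47  45  79 131 159 109 107]
 [ 42  44  45  25  57  56  49  75 101  83 162 109 106]
 [ 42  44  42  55  88  86  44  36  67  42 166 139 110]
 [ 50  42  43  42  37  85  30  46  55  57 165 149 107]
 [ 81  46  43  43  48  75  31  48  52  87 132 158 108]
 [ 55  64  45  42  42  67  91  85  54  55 120 166 117]
 [ 60  55  49  43  41  48  91 151 152 143 151 112 108]
 [ 66  58  53  49  40 151 143 133 106 106 113 146 155]]
```

```bash
python3 -m crank '[[[1,0,0.8,0,-0.15],[1,0,0.85,0,0],[1,0,0.85,0,0],[1,0,0.85,0,0],[1,0,0.85,0,0]]]' >/dev/null; python3 -m crank '[[[1,0,0.85,0,0],[1,0,0.8,0,0],[1,0,0.5,0,0],[1,0,0,0,0],[1,0,0,0,0]]]' >/dev/null; python3 - <<'E'
from h import *
st(639,185,-29.7)
E
```

```text
t 47.0 p [641.8 190.1 115.1] tilt [2.11 0.06] A -28.9 w 85.2 F [-0.4  0.9 -0.5]
yaw units 0.09 deg 0.8
tool x,y units [-0.19  0.  ]
```

```bash
python3 -m crank '[[[1,-0.15,0,0.3,0.09],[1,0,0,0.7,0],[1,0,0,0.8,0],[1,0,0,0.6,0],[1,0,0,0,0]]]' >/dev/null; python3 - <<'E'
from h import *
st(639,185,-29.7)
E
```

```text
t 47.5 p [638.4 187.6  39.5] tilt [2.09 0.08] A -29.6 w 85.5 F [-0.1  0.1  0.9]
yaw units 0.01 deg 0.1
tool x,y units [-0.07  0.06]
```

```bash
python3 -m crank '[[[1,-0.05,0.05,0.6,0],[1,0,0,0.7,0],[1,0,0,0.5,0],[1,0,0,0.1,0],[1,0,0,0,0]]]' ; python3 -m crank '[[[0.2,0,0,0,0],[0.2,0,0,0,0],[0.2,0,0,0,0],[0.2,0,0,0,0],[0.2,0,0,0,0]]]' 35; python3 -m crank '[[[0.2,0,0,0,0],[0.2,0,0,0,0],[0.2,0,0,0,0],[0.2,0,0,0,0],[0.2,0,0,0,0]]]' 35; python3 - <<'E'
from h import *
st(639,185,-29.7)
E
```

```text
time: 48.05
ee_pos: [639.7, 187.2, -15.5]
tcp_rot: [2.698, 1.573, 0.055]
force: [-0.3, 0.0, 0.5]
gripper_width: 85.7
time: 48.55
ee_pos: [641.2, 187.9, -11.5]
tcp_rot: [2.697, 1.573, 0.061]
force: [0.1, -0.6, -0.8]
gripper_width: 63.5
time: 49.05
ee_pos: [641.0, 187.8, -11.8]
tcp_rot: [2.698, 1.573, 0.06]
force: [-0.2, 0.5, -1.5]
gripper_width: 63.2
t 49.0 p [641.  187.8 -11.8] tilt [2.45 0.2 ] A -29.5 w 63.2 F [-0.2  0.5 -1.5]
yaw units 0.02 deg 0.2
tool x,y units [-0.11 -0.01]
```

Grip is 63.2 mm but rather high on the walls, so I'll re-grip 10 mm lower.

```bash
python3 -m crank '[[[1,0,0,0,0],[1,0,0,0,0],[1,0,0,0,0],[1,-0.05,0,0.35,0],[1,0,0,0.1,0]]]' ; python3 -m crank '[[[0.2,0,0,0,0],[0.2,0,0,0,0],[0.2,0,0,0,0],[0.2,0,0,0,0],[0.2,0,0,0,0]]]' 35; python3 -m crank '[[[0.2,0,0,0,0],[0.2,0,0,-0.3,0],[0.2,0,0,-0.6,0],[0.2,0,0,-0.8,0],[0.2,0,0,-0.6,0]]]' 35; python3 -m crank '[[[0.2,0,0,-0.8,0],[0.2,0,0,-0.5,0],[0.2,0,0,0,0],[0.2,0,0,0,0],[0.2,0,0,0,0]]]'; python3 - <<'E'
from h import *
st(636,-139,85.6)
s=r.get_image("side"); cv2.imwrite("pics/s15.png",s)
E
```

```text
time: 49.55
ee_pos: [641.5, 186.7, -25.5]
tcp_rot: [2.697, 1.573, 0.063]
force: [-0.8, 0.2, -0.4]
gripper_width: 85.5
time: 50.05
ee_pos: [641.0, 186.4, -26.2]
tcp_rot: [2.697, 1.573, 0.061]
force: [-0.1, 0.5, -0.3]
gripper_width: 63.8
time: 50.55
ee_pos: [635.7, 185.5, 43.4]
tcp_rot: [2.699, 1.573, 0.053]
force: [1.4, -0.2, -1.9]
gripper_width: 64.0
time: 51.05
ee_pos: [635.2, 185.8, 88.1]
tcp_rot: [2.698, 1.573, 0.06]
force: [0.5, -0.1, -1.9]
gripper_width: 63.9
t 51.0 p [635.2 185.8  88.1] tilt [2.43 0.19] A -29.5 w 63.9 F [ 0.5 -0.1 -1.9]
yaw units 7.55 deg 64.9
tool x,y units [-9.41  5.36]
```

```bash
for i in 1 2; do python3 -m crank '[[[0.2,-0.7,0.4,0,0],[0.2,-0.8,0.45,0,0],[0.2,-0.8,0.45,0,0],[0.2,-0.8,0.45,0,0],[0.2,-0.8,0.45,0,0]]]' >/dev/null; done;  for i in 1 2; do python3 -m crank '[[[0.2,0,0,0,-0.9],[0.2,0,0,0,-0.9],[0.2,0,0,0,-0.9],[0.2,0,0,0,-0.9],[0.2,0,0,0,-0.9]]]' >/dev/null; done; python3 - <<'E'
from h import *
st(634,-139,None)
t=r.get_image("top"); cv2.imwrite("pics/t15.png",t); s=r.get_image("side"); cv2.imwrite("pics/s16.png",s)
u,v=proj("side",[(639,185,20)])[0].astype(int); print(cv2.imread("pics/s13.png")[v,u-9:u+9:3,1], s[v,u-9:u+9:3,1])
G=cv2.cvtColor(t,cv2.COLOR_BGR2GRAY)
print("four dark",blob("top",cv2.inRange(G,0,90),(199,229),48),"tray",blob("top",cv2.inRange(t,(140,)*3,(255,)*3),(199,250),6))
E
```

```text
t 53.1 p [623.  -93.9  65.9] tilt [0.69 0.27] A 50.8 w 63.6 F [ 0.3  0.  -1.7]
tool x,y units [-1.23 -0.93]
[56 62 65 56 49 58] [151 151 149 151 153 151]
four dark (array([470.1, 285.3]), array([65.6, 66.4]), 14.0) tray (array([436.5, 220.1]), array([433.9, 716. ]), 63.0)
```

The six-pack is lifted and its old spot is bare table. The four-pack is at (470,285), about 5 mm from its tray centre. I'll finish the turn.

```bash
python3 -m crank '[[[0.2,0,0,-0.2,-0.85],[0.2,0,0,0,-0.85],[0.2,0,0,0,-0.85],[0.2,0,0,0,-0.85],[0.2,0,0,0,-0.6]]]' >/dev/null; python3 - <<'E'
from h import *
st(634,-139,85.6)
E
```

```text
t 53.7 p [621.4 -93.7  69.3] tilt [0.45 0.31] A 84.8 w 63.7 F [-0.8 -0.4 -1.4]
yaw units -0.1 deg -0.8
tool x,y units [-0.56 -1.46]
```

```bash
python3 -m crank '[[[0.2,-0.3,-0.7,0,-0.1],[0.2,-0.26,-0.75,0,0],[0.2,0,0,0.5,0],[0.2,0,0,0.6,0],[0.2,0,0,0.5,0]]]' >/dev/null; python3 -m crank '[[[0.2,0,0,0.2,0],[0.2,0,0,0,0],[0.2,0,0,0,0],[0.2,0,0,0,0],[0.2,0,0,0,0]]]' >/dev/null; python3 - <<'E'
from h import *
st(634,-139,85.6)
s=r.get_image("side"); cv2.imwrite("pics/s17.png",s)
E
```

```text
t 54.7 p [ 634.6 -139.6   11.9] tilt [0.34 0.33] A 83.8 w 64.1 F [-0.4 -0.1 -1.6]
yaw units -0.21 deg -1.8
tool x,y units [0.02 0.02]
```

```bash
python3 -m crank '[[[0.2,0,0,0.4,-0.2],[0.2,0,0,0.4,0],[0.2,0,0,0.25,0],[0.2,0,0,0,0],[0.2,0,0,0,0]]]' >/dev/null; python3 - <<'E'
from h import *
st(634,-139,85.6)
E
python3 -m crank '[[[0.2,0,0,0.1,0],[0.2,0,0,0,0],[0.2,0,0,0,0],[0.2,0,0,0,0],[0.2,0,0,0,0]]]'; python3 -m crank '[[[0.2,0,0,0.1,0],[0.2,0,0,0,0],[0.2,0,0,0,0],[0.2,0,0,0,0],[0.2,0,0,0,0]]]'
```

```text
t 55.2 p [ 635.6 -139.5  -21.7] tilt [0.43 0.32] A 85.7 w 64.1 F [ 0.8 -0.7  4.7]
yaw units 0.01 deg 0.1
tool x,y units [0.05 0.01]
time: 55.75
ee_pos: [636.4, -140.2, -23.6]
tcp_rot: [0.118, 3.13, 0.007]
force: [-0.2, 0.2, -1.8]
gripper_width: 63.9
time: 56.25
ee_pos: [637.2, -140.2, -24.2]
tcp_rot: [0.118, 3.128, 0.007]
force: [0.6, 1.1, -1.3]
gripper_width: 63.5
```

Contact around -23 as predicted. Release, rise, move away toward the base side and check.

```bash
python3 -m crank '[[[0.2,0,0,0,0],[1,0,0,0,0],[1,0,0,0,0],[1,0,0,0,0],[1,0,0,0,0]]]'|sed -n 2,5p; python3 -m crank '[[[1,0,0,-0.3,0],[1,0,0,-0.8,0],[1,0,0,-1,0],[1,0,0,-1,0],[1,0,0,-1,0]]]' |sed -n 2p; python3 -m crank '[[[1,0.8,-0.5,0,0],[1,0.9,-0.8,0,0],[1,0.9,-0.8,0,0],[1,0.9,-0.8,0,0],[1,0.9,-0.8,0,0]]]'|sed -n 2p;python3 -m crank '[[[1,0.8,-0.8,0,0],[1,0.7,-0.8,0,0],[1,0.7,-0.8,0,0],[1,0.6,-0.8,0,0],[1,0,0,0,0]]]'|sed -n 2p; python3 - <<'E'
from h import *
st()
s=r.get_image("side");t=r.get_image("top");cv2.imwrite("pics/s18.png",s);cv2.imwrite("pics/t18.png",t)
G=cv2.cvtColor(t,cv2.COLOR_BGR2GRAY); g=cv2.inRange(G,0,90)
for k,p,z in(("six",(345,170),48),("four",(199,229),48),("three",(298,236),48)): print(k,blob("top",g,p,z))
a=t[100:300,150:440]; b=s[140:420,180:400]
a=cv2.resize(a,(435,300));b=cv2.resize(b,(330,420))
o=np.zeros((420,765,3),np.uint8);o[:300,:435]=a;o[:,435:]=b;cv2.imwrite("pics/n18.png",o)
E
```

```text
ee_pos: [637.2, -140.1, -24.6]
tcp_rot: [0.118, 3.128, 0.007]
force: [-0.7, -0.3, -0.7]
gripper_width: 85.3
ee_pos: [632.8, -140.0, 100.6]
ee_pos: [495.4, -242.3, 108.0]
ee_pos: [398.4, -337.7, 110.8]
t 58.2 p [ 398.4 -337.7  110.8] tilt [ 1.23 -0.1 ] A 85.8 w 85.2 F [0.5 0.5 0.9]
six (array([ 622.4, -137.4]), array([ 63.3, 100.7]), 85.8)
four (array([470.4, 285. ]), array([67.6, 67.1]), 14.1)
three (array([ 4.485e+02, -2.000e-01]), array([90. , 31.8]), 65.4)
```

View pics/n18.png

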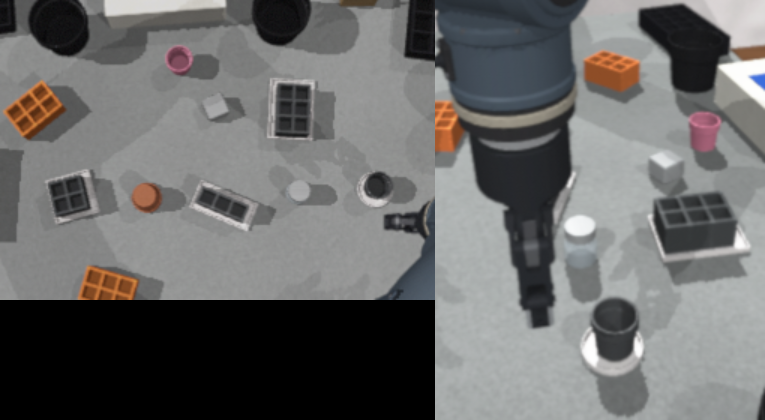

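```bash
python3 - <<'E'
from h import *
t=cv2.imread("pics/t18.png");s=cv2.imread("pics/s18.png")
def poly(n,img,p,th,e):
    g=cv2.inRange(cv2.cvtColor(img,cv2.COLOR_BGR2GRAY),0,th)
    cs,_=cv2.findContours(g,cv2.RETR_EXTERNAL,cv2.CHAIN_APPROX_NONE)
    c=max(cs,key=lambda c:cv2.pointPolygonTest(c,p,True)); h=cv2.approxPolyDP(cv2.convexHull(c),e,True).reshape(-1,2)
    print(n,th)
    for q in h: print("  ",q,"z48",np.round(cast(n,[q],48)[0]),"z3",np.round(cast(n,[q],3)[0]))
for th in(90,105): poly("side",s,(380,305),th,2.); poly("top",t,(345,170),th,2.)
# profile along tray long axis, world x from 565 to 705, through tray at z=3/6
x=np.arange(568,708,4)
for off in(-16,0,16):
    P=np.c_[x, -139-(x-636)*.077+off, 0*x+6]; q=np.round(proj("top",P)).astype(int)
    print(off,list(zip(x.tolist(),t[q[:,1],q[:,0],1].tolist())))
E
```

```text
side 90
   [370 269] z48 [ 675. -121.] z3 [703. -66.]
   [380 287] z48 [ 671. -179.] z3 [ 698. -129.]
   [378 301] z48 [ 651. -215.] z3 [ 676. -169.]
   [334 308] z48 [ 566. -212.] z3 [ 584. -166.]
   [327 292] z48 [ 567. -168.] z3 [ 585. -117.]
   [326 276] z48 [ 580. -120.] z3 [600. -66.]
   [344 271] z48 [ 621. -114.] z3 [644. -59.]
top 90
   [336 156] z48 [ 673. -114.] z3 [ 684. -118.]
   [355 157] z48 [ 669. -168.] z3 [ 680. -174.]
   [354 191] z48 [ 571. -161.] z3 [ 579. -167.]
   [333 189] z48 [ 579. -102.] z3 [ 586. -106.]
side 105
   [326 274] z48 [ 582. -114.] z3 [602. -59.]
   [343 259] z48 [634. -74.] z3 [658. -15.]
   [371 269] z48 [ 677. -121.] z3 [705. -67.]
   [380 287] z48 [ 671. -179.] z3 [ 698. -129.]
   [378 302] z48 [ 649. -217.] z3 [ 675. -171.]
   [333 308] z48 [ 564. -212.] z3 [ 582. -166.]
   [326 289] z48 [ 568. -159.] z3 [ 586. -108.]
top 105
   [356 157] z48 [ 669. -171.] z3 [ 680. -177.]
   [356 189] z48 [ 577. -167.] z3 [ 585. -173.]
   [333 190] z48 [ 576. -102.] z3 [ 584. -106.]
   [335 156] z48 [ 674. -111.] z3 [ 685. -115.]
-16 [(568, 124), (572, 126
[... 466 characters left out ...]
 (600, 36), (604, 38), (608, 38), (612, 62), (616, 59), (620, 76), (624, 74), (628, 62), (632, 57), (636, 57), (640, 56), (644, 54), (648, 45), (652, 73), (656, 60), (660, 54), (664, 57), (668, 54), (672, 49), (676, 32), (680, 46), (684, 87), (688, 182), (692, 153), (696, 138), (700, 137), (704, 149)]
16 [(568, 120), (572, 120), (576, 144), (580, 123), (584, 46), (588, 55), (592, 76), (596, 47), (600, 48), (604, 45), (608, 46), (612, 30), (616, 31), (620, 67), (624, 76), (628, 49), (632, 45), (636, 43), (640, 42), (644, 29), (648, 30), (652, 50), (656, 59), (660, 45), (664, 44), (668, 45), (672, 40), (676, 30), (680, 38), (684, 72), (688, 128), (692, 145), (696, 152), (700, 137), (704, 143)]
```

Numeric check: the six-pack's underside spans x from about 582 to 676. Its centre is about 7 mm from the tray centre, inside the lip, and both bottom corners lie at floor height, so it is flat. All four are within tolerance and the arm is clear, so I'm handing in.

```bash
python3 - <<'E'
from h import *
a=cv2.imread("pics/top0.png");b=cv2.imread("pics/t18.png")
for n,(u,v) in(("jar",(349,228)),("clay",(247,231))): print(n,"mean pixel change",np.abs(a[v-10:v+10,u-10:u+10].astype(int)-b[v-10:v+10,u-10:u+10]).mean().round(1))
print(r.close_job())
E
```

```text
jar mean pixel change 17.3
clay mean pixel change 14.2
the job is handed in; nothing more can be done
None
```

I took the stack apart in the order asked and set each container in its own tray. The job was handed in at about 58 s of the 122 s allowed, with the arm clear of everything. It reported no verdict.

**Last checks:**

| Container | Distance from tray centre | Basis |
|---|---|---|
| Pot | about 3 mm | estimated from the side view just before release; looked centred and upright after |
| Three-cell strip | about 5 mm | top view |
| Four-cell pack | about 5 mm | top view |
| Six-cell pack | about 7 mm | both views |

- **Six-cell pack:** my first contour estimate put it about 14 mm off. That outline included the visible side wall. The corner points from both views gave about 7 mm, flat and close to the inside of the tray's near lip. This was the weakest fit.
- **Jar and clay pot:** both still appear standing at their starting places. My final pixel comparison of them was inconclusive. The pixels changed by 14–17 grey levels on average, which I put down to moved shadows, though I did not confirm that.
- **Gripper height:** the reported tool height disagreed with the pictures. The gripper really sat about 35 mm higher than reported, so I set heights from the pictures and the known stack heights.
- **Wrist limit:** early on I ran joint 6 into its limit and tilted the tool by 4°. I worked that out at the opposite limits before the first grasp. A smaller tilt, up to about 2.5°, came back during the later moves.
- **Pictures:** I viewed 16 in all, so the last checks after that were numeric only.

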